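# Clamp a case-note volume for spine repair

## Robot

A 6-joint arm with a two-finger parallel gripper is mounted at the origin on the work surface. World frame = base frame: x ahead of the robot, y to its left, z up, the work surface at z = 0. Lengths are in m, angles in rad, forces in N, time in s.
With the tool pointing down it reaches from about 0.375 to 0.9 m from the base axis. Payload 3.1 kg.
Tool frame: the origin (TCP) lies midway between the tips of the shut fingers; the grasp point (between the pads) lies 19 mm behind it; z points along the fingers, y is the direction in which the jaws open and shut (so a half turn about z gives the same grasp; the last joint's range is limited). The gripper opens to 85 mm and grips with 20 to 120 N. Pads are 22 mm wide; open, the fingers measure 114 mm over their backs; the gripper's body (76 mm by 85 mm) begins 54 mm behind the grasp point. The pads swing forward as they close: fully open they stand 13 mm farther back than shut.
Start: joints at [-1.3, 0.527, 1.433, -0, 1.181, -0.178], TCP at [0.271, -0.563, 0.231] pointing down, gripper open.
Joint ranges: [-3.08, 3.08], [-0.75, 2.2], [0.22, 2.44], [-1.43, 4.57], [0, 2.65], [-2.85, 2.85]. Speed limits (rad/s): [2.79, 2.79, 3.14, 3.14, 3.14, 3.14].

## Interface

Orientations are given as a unit quaternion [x, y, z, w].
In Python, from station import manip gives the robot as it stands. The module is installed in compiled form; this text tells all that it offers.
- The arm moves only by the tool drive_tool, never from a script. Its argument "deltas" is one flat list of numbers, 4 for each row, row after row: the shift along the tool's x, y, z in cm, then the turn about the tool's z in degrees. A call has 1 to 12 rows; each row is the pose to reach, as a shift and turn from the pose measured when the call began, along the tool's axes at that moment; what a row does not reach only later rows make up. A row lasts 1/10 s, in which the tool goes at most 50 mm and 8.59 degrees, less where a joint would pass 70% of its speed; a pose out of reach is approached as far as the arm can. A call with a gripper value outside its range is refused whole. "hand" is the finger opening in cm, from 0 to 8.54, set as the call begins (left out, the last holds). The fingers move at their own pace and stop on an object; "squeeze" is the grip in N (left out, the last holds). Time passes only in rows, so rows that repeat a pose let the fingers close. It gives the time, the measured TCP pose, the force and the opening at its end, in the units of the state.
- manip.sense(): the state, without advancing time (a new reading comes with each control period).
- manip.snapshot(name): name is "scene" or "top"; returns a dict with "frame" (420x560x3 uint8, red, green, blue), "depth" (420x560 float32, m along the optical axis (not along the pixel's ray), 0 where there is no reading), "fx", "fy", "cx", "cy" (pixels), "k1" (the pictures are not rectified: a ray, as slopes to the right and down, at radius r is drawn at 1 + k1 r^2 times it, then the intrinsics apply), "R" (3x3) and "t" (3): a world point X has camera coordinates R X + t. Camera axes: x right, y down, z forward; pixel columns grow to the right and rows downward; lengths in m; the calibration is good to about 2 mm. A picture is of the moment at which its call begins.
- manip.sign_off(): hands the job in, once; it reports no verdict.
The state is a dict: "t": time; "q": joint angles; "qd": joint speeds; "tau": joint torques, N m; "tcp_pos": TCP position; "tool_rot": TCP orientation; "force": force on the tool from outside, world axes, zero at the start; "ft_torque": the same for the moment, N m; "finger_gap": opening from 0.0 (shut) to 1.0 (fully open).
Only numpy, scipy, OpenCV 4.12 (cv2) and the standard library are available. Lean on these libraries where they do the work, as an engineer would, in place of code of your own. Each camera call takes 0.05 s, during which the arm holds its last target.

## Task

Stand the loose upright case-note volume, spine up, in the binder's ratchet clamp between the sprung wooden pad and the fixed jaw, centred along the jaws, and let go of it. Then hold the clamp's lever by its knob and pump it in full strokes until the pad has closed on the volume and is pressed visibly back on its springs, holding the volume firmly against the fixed jaw, but do not pump on until the springs are squeezed flat. Leave the lever pulled back, let go of it, and do not knock the other things on the desk about.

Things in the scene. Friction and masses are not known exactly. Their poses are not given: they have to be found in the camera images.
- clamp: Binder's ratchet clamp, grey steel, fixed to the desk; bed plate 155 x 340 mm. Origin at desk level; z up, y the jaw's closing direction (from lever to fixed jaw), x along the jaws (away from the lever's knob). In its frame: bed top z = 12 mm; fixed jaw's face y = +40 mm; fixed jaw, pad and sliding jaw span x -50 to +50 mm and reach z = 60 mm. The volume goes in at x = 0, its length along x.
- volume: Blue case-note volume to be clamped, a stiff bound book standing on the desk spine up: 150 mm long (its x), 40 mm thick (its y), 110 mm high, 0.3 to 0.5 kg. Origin at the centre of its underside, z up. Gripped across its thickness near the top, the fingers stay above the 60 mm jaws when it stands on the bed.
- jaw (a joint): Travel of the sliding jaw towards the fixed jaw, in m: 0 fully open, limit 0.070, starts at 0.005 to 0.020. It has a rack of 8 mm teeth and a holding pawl: each full forward and back stroke of the lever advances it one tooth, 8 mm (the first stroke 2 to 12 mm; a loaded jaw slips back up to 4 mm onto the holding pawl). Friction about 3 N.
- pad (a joint): How far the sprung wooden pad is pressed back towards the sliding jaw, in m: 0 when free, limit 0.025 (springs squeezed flat). The springs push with about 6 N at first contact and 0.5 N more for each mm.
- pad_face (a point): Centre of the sprung pad's wooden face, 37 mm above the desk, at y = -35 mm + jaw - pad in the clamp's frame. The gap to the fixed jaw is thus 75 mm - jaw + pad: 55 to 70 mm at the start, for a 40 mm volume.
- lever (a joint): Angle of the pump lever in rad: 0 pulled right back (clamp's -y), 0.375 right forward at its stop (+y); starts at 0 to 0.1; stays where it is left. The forward stroke drives the jaw and must come within 0.05 of the forward stop; the back stroke must go below 0.09 so that the pawl drops behind the next tooth. The knob moves 60 mm per stroke and takes under 6 N.
- lever_grip (a point): Grip point on the axis of the lever's black upright knob, a cylinder 24 mm in diameter and 56 mm high: its top is 22 mm above this point, the flat lever 34 mm below. It stands 90 mm above the desk, 160 mm from the lever's pivot, and turns about it with the lever.
- lever_pivot (a point): The lever's vertical pivot pin, fixed at x = +72, y = -144 mm of the clamp's frame, 51 mm above the desk. With the lever halfway (0.1875 rad) the knob lies straight in the clamp's -x direction from it; forward turns the knob towards +y.
- register: Bystander: thick blue register lying flat, 190 x 140 x 55 mm; origin under its centre.
- mug: Bystander: white mug, 80 mm across, 95 mm high; origin under its centre.
- flask: Bystander: dark drinking flask with a pink cap, 72 mm across, 170 mm high; origin under its centre.
- stapler: Bystander: stapler, 140 x 34 x 55 mm; origin under its centre.
- mouse: Bystander: black computer mouse, 105 x 60 x 32 mm; origin under its centre.

How it is judged:
By the outcome, as a careful person would: the job done as asked, in the order asked, and still so for the second after the job is handed in, with the robot touching nothing.
It also fails if it takes over 72 s, if anything falls off the work surface, if the arm or the gripper's body presses on something with over 40 N, if the wrist force passes 120 N, or if a joint passes its speed limit or range.

## Working session

There is one attempt and no reset: what is moved stays moved. The work goes in short steps, Python scripts to look and compute and a tool call to move; the robot and the scene stay as the last step left them, time stands still between calls to the robot, and variables do not carry over. Pictures are saved under pics/ and viewed, and the job is handed in when it is done.

Besides the shell and the picture viewer there is one more tool, called as a command line: name --argument value ..., lists and objects as JSON in quotes. drive_tool: Moves the arm, as the interface text tells. Its arguments: {"type":"object","properties":{"deltas":{"type":"array"},"hand":{"type":"number"},"squeeze":{"type":"number"}},"required":["deltas"]}

```bash
mkdir -p pics; cat > h.py <<'E'
import numpy as np, cv2
from station import manip
def snap(n,name=None):
    s=manip.snapshot(n)
    if name: cv2.imwrite('pics/'+name,cv2.cvtColor(s['frame'],cv2.COLOR_RGB2BGR))
    return s
def K(s): return np.array([[s['fx'],0,s['cx']],[0,s['fy'],s['cy']],[0,0,1.]])
def ray(s,px):
    # returns camera center, world dirs
    px=np.asarray(px,float).reshape(-1,1,2)
    u=cv2.undistortPoints(px,K(s),np.array([s['k1'],0,0,0,0.])).reshape(-1,2)
    d=np.c_[u,np.ones(len(u))]
    R=np.array(s['R']);t=np.array(s['t'])
    return -R.T@t, d@R
def plane(s,px,z):
    c,d=ray(s,px); return c+d*((z-c[2])/d[:,2])[:,None]
def proj(s,X):
    R=np.array(s['R']);t=np.array(s['t'])
    return cv2.projectPoints(np.asarray(X,float).reshape(-1,1,3),cv2.Rodrigues(R)[0],t,K(s),np.array([s['k1'],0,0,0,0.]))[0].reshape(-1,2)
def cloud(s):
    d=s['depth'];v,u=np.mgrid[0:d.shape[0],0:d.shape[1]]
    uu=cv2.undistortPoints(np.stack([u,v],-1).reshape(-1,1,2).astype(float),K(s),np.array([s['k1'],0,0,0,0.])).reshape(-1,2)
    P=np.c_[uu,np.ones(len(uu))]*d.reshape(-1,1)
    return ((P-np.array(s['t']))@np.array(s['R'])).reshape(d.shape+(3,))
E
python3 - <<'E'
from h import *
for n in('scene','top'):
    s=snap(n,n+'0.png'); print(n,s['fx'],s['k1'],-np.array(s['R']).T@s['t'],np.array(s['R'])[2],(s['depth']>0).mean())
print(manip.sense())
E
```

```text
scene 425.6300380148136 0.03463292470495144 [ 1.24330634 -0.31708072  0.85874914] [-0.66501017  0.26307561 -0.69896544] 0.996203231292517
top 533.2842380297275 -0.13621998202574892 [ 0.41294025 -0.0589811   1.4945702 ] [ 0.09026934  0.02156709 -0.99568384] 0.9962074829931973
{'t': 0.1, 'q': array([-1.30051384e+00,  5.28379210e-01,  1.43379638e+00,  4.74188060e-06,
        1.18141727e+00, -1.78524427e-01]), 'qd': array([ 0.00079519, -0.00362847, -0.00347548,  0.00078702,  0.00031267,
        0.00217488]), 'tau': array([-1.21362250e-04, -4.43304598e+01, -1.78586090e+01, -2.50733119e-04,
        3.85894353e-03, -1.41265201e-05]), 'tcp_pos': array([ 0.27101681, -0.56245059,  0.23042073]), 'tool_rot': array([ 9.74926739e-01,  2.22523825e-01, -4.36775885e-05, -9.99155164e-04]), 'force': array([0.15795784, 0.52459602, 0.22252681]), 'ft_torque': array([0.01904468, 0.00619002, 0.00575627]), 'finger_gap': 1.0009560476448411}
```

View pics/scene0.png

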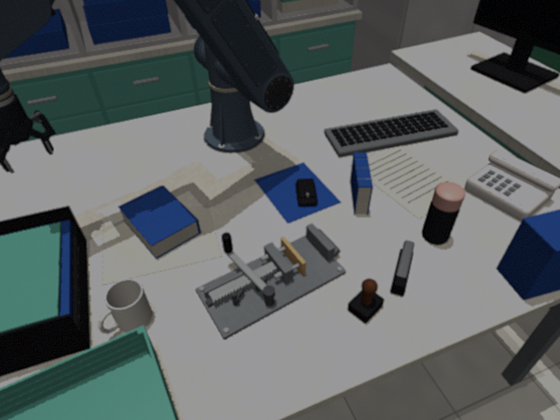

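View pics/top0.png

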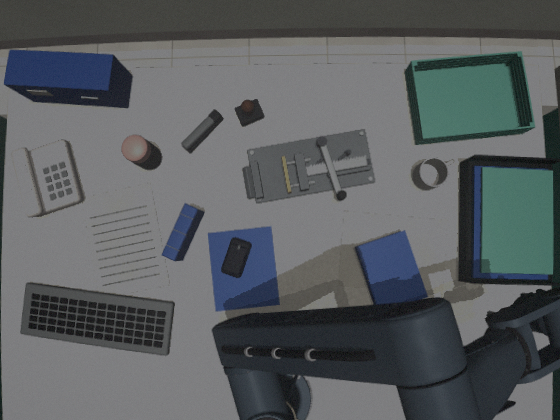

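```bash
python3 - <<'E'
from h import *
s=snap('top'); c=s['frame'][110:270,150:390]
c=cv2.convertScaleAbs(c,alpha=2.0)
cv2.imwrite('pics/c1.png',cv2.cvtColor(cv2.resize(c,None,fx=3.3,fy=3.3,interpolation=cv2.INTER_CUBIC),cv2.COLOR_RGB2BGR))
s=snap('scene'); c=s['frame'][140:340,180:400]
c=cv2.convertScaleAbs(c,alpha=2.0)
cv2.imwrite('pics/c2.png',cv2.cvtColor(cv2.resize(c,None,fx=3,fy=3,interpolation=cv2.INTER_CUBIC),cv2.COLOR_RGB2BGR))
E
```

```text
(no output)
```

View pics/c1.png

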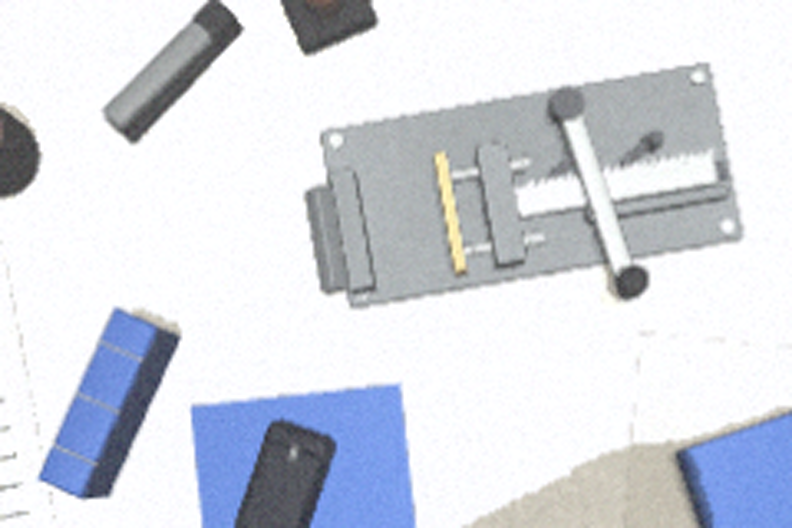

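View pics/c2.png

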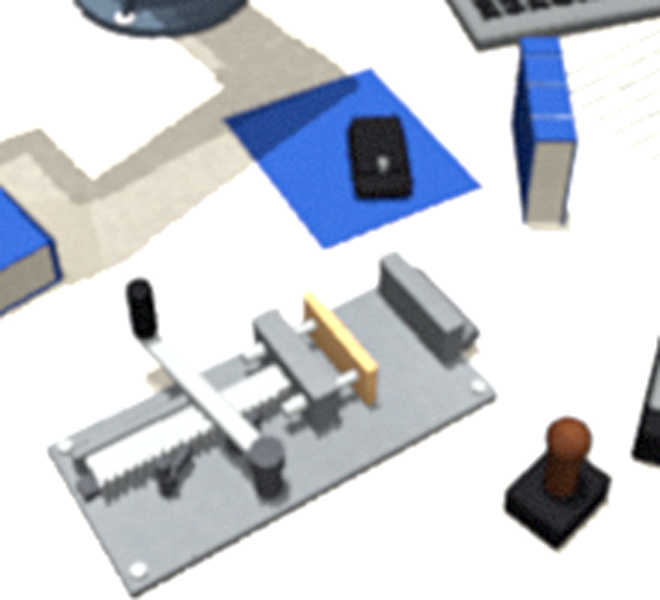

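```bash
cat > m.py <<'E'
from h import *
def rect(P):
    r=cv2.minAreaRect((P[:,:2]*1000).astype(np.float32)); return r
for n in('top','scene'):
    s=snap(n); C=cloud(s); f=s['frame']; hsv=cv2.cvtColor(f,cv2.COLOR_RGB2HSV)
    print(n,'table z',np.median(C[200:215,300:330,2]) )
    H,S,V=[hsv[...,i].astype(int) for i in range(3)]
    X,Y,Z=C[...,0],C[...,1],C[...,2]
    # volume top
    win=(X>0.2)&(X<0.6)&(Y>0.05)&(Y<0.4)
    m=win&(H>100)&(H<130)&(S>100)&(Z>0.095)
    P=C[m]; print('vol',m.sum(),np.median(P[:,2]),rect(P))
    m=(H>10)&(H<30)&(S>70)&(Z>0.035)&(Z<0.075)&(X>.3)&(X<.8)&(abs(Y)<.3)
    P=C[m]; print('pad',m.sum(),np.percentile(P[:,2],95),rect(P), P.mean(0))
    m=(X>.35)&(X<.8)&(Y>-.3)&(Y<.2)&(Z>0.056)&(Z<0.066)&(S<60)
    k,l,st,ce=cv2.connectedComponentsWithStats(m.astype(np.uint8))
    for i in range(1,k):
        if st[i,4]>40: print(' z60 comp',st[i],rect(C[l==i]))
    m=(X>.35)&(X<.8)&(Y>-.3)&(Y<.2)&(Z>0.075)&(Z<0.13)
    k,l,st,ce=cv2.connectedComponentsWithStats(m.astype(np.uint8))
    for i in range(1,k):
        if st[i,4]>20: P=C[l==i]; print(' knob?',st[i],P.mean(0),P[:,2].max(), rect(P[P[:,2]>.1]) if (P[:,2]>.1).sum()>3 else 0)
    m=(X>.35)&(X<.8)&(Y>-.3)&(Y<.2)&(Z>0.008)&(Z<0.016)
    k,l,st,ce=cv2.connectedComponentsWithStats(m.astype(np.uint8))
    i=1+np.argmax(st[1:,4]); P=C[l==i];print(' bed',st[i],np.median(P[:,2]),rect(P))
E
python3 m.py
```

```text
top table z 0.0004363500105727217
vol 722 0.11067453737311833 ((457.47265625, 236.59710693359375), (38.9607048034668, 147.89260864257812), 65.95487976074219)
pad 73 0.06557653522592384 ((613.747314453125, -43.25457763671875), (96.01695251464844, 7.498690605163574), 9.635546684265137) [ 0.61415221 -0.04327189  0.06051281]
 z60 comp [317 136  12  17 103] ((694.4356079101562, -143.52154541015625), (46.023101806640625, 25.683622360229492), 8.203729629516602)
 z60 comp [294 153  16  38 301] ((620.6140747070312, -85.87862396240234), (101.04861450195312, 25.118173599243164), 9.458287239074707)
 z60 comp [250 162  13  36 236] ((599.753173828125, 37.09545135498047), (98.91715240478516, 20.022396087646484), 9.618401527404785)
 z60 comp [327 164  13  26  97] ((605.0892944335938, -172.58236694335938), (73.22095489501953, 18.271886825561523), 17.556480407714844)
 knob? [241 104  13   9  99] [0.79016931 0.05864673 0.09611639] 0.10637008816652622 ((790.7880249023438, 57.19472122192383), (24.339773178100586, 17.113033294677734), 88.9225082397461)
 knob? [337 191  10  10  78] [ 0.54898938 -0.18905906
[... 1367 characters left out ...]
9  17  86] [0.51406619 0.19423651 0.09807765] 0.11391352808032155 ((511.46856689453125, 193.21803283691406), (33.50368881225586, 13.046788215637207), 0.39778828620910645)
 knob? [221 232  11  17 154] [ 0.55965335 -0.19169203  0.1002187 ] 0.11501809300808051 ((555.532958984375, -190.61038208007812), (22.848628997802734, 23.63192367553711), 55.29645538330078)
 knob? [362 279  13  10  46] [0.79533684 0.054397   0.09684965] 0.10278722173372246 ((797.2555541992188, 60.378990173339844), (5.750438690185547, 14.310270309448242), 9.199295997619629)
 bed [ 195  235  150  103 4151] 0.011589211569108276 ((648.1226196289062, -113.65519714355469), (157.89329528808594, 338.807373046875), 9.458666801452637)
```

```bash
cat > v.py <<'E'
from h import *
for n in('top','scene'):
    s=snap(n); C=cloud(s); hsv=cv2.cvtColor(s['frame'],cv2.COLOR_RGB2HSV)
    X,Y,Z=C[...,0],C[...,1],C[...,2]
    m=(X>.3)&(X<.6)&(Y>.1)&(Y<.35)&(hsv[...,0]>100)&(hsv[...,0]<130)&(hsv[...,1]>100)&(Z>.1)&(Z<.12)
    k,l,st,ce=cv2.connectedComponentsWithStats(m.astype(np.uint8)); i=1+np.argmax(st[1:,4]); 
    P=C[l==i]; print(n,np.median(P[:,2]),cv2.minAreaRect((P[:,:2]*1000).astype(np.float32)),P.mean(0))
    pm=(hsv[...,0]>10)&(hsv[...,0]<32)&(hsv[...,1]>70)&(X>.52)&(X<.7)&(Y>-.09)&(Y<.02)&(Z>0.02)
    P=C[pm&(Z>.054)&(Z<.066)]; print('pad',len(P),cv2.minAreaRect((P[:,:2]*1000).astype(np.float32)))
E
cat > d.py <<'E'
import sys
from h import *
from scipy.spatial.transform import Rotation as Ro
def deltas(p,yaw=None):
    st=manip.sense();R=Ro.from_quat(st['tool_rot']).as_matrix()
    y0=np.degrees(np.arctan2(R[1,0],R[0,0]))
    d=R.T@(np.array(p)-st['tcp_pos'])*100
    return np.round(d,2), None if yaw is None else round(y0-yaw,2)
if __name__=='__main__':
    a=[float(x) for x in sys.argv[1:]]
    for i in range(0,len(a),4): print(*deltas(a[i:i+3],a[i+3]))
E
python3 v.py; python3 d.py .45 -.2 .25 -24  .459 .236 .22 -24 .459 .236 .16 -24
```

```text
top 0.11033722948201657 ((437.74053955078125, 245.9342041015625), (37.81291198730469, 41.0312385559082), 66.6008071899414) [0.4371649  0.24500595 0.11028711]
pad 76 ((612.562744140625, -43.64607238769531), (96.81608581542969, 7.329663276672363), 9.684863090515137)
scene 0.11030182062941324 ((459.7278747558594, 234.96559143066406), (38.98678207397461, 154.4698028564453), 65.77713775634766) [0.46589325 0.23119762 0.11007714]
pad 149 ((619.3219604492188, -44.54751968383789), (96.7704086303711, 10.685145378112793), 10.620049476623535)
[ 31.86 -24.95  -1.87] 49.71
[ 51.59 -63.84   1.14] 49.71
[ 51.59 -63.84   7.14] 49.71
```

drive_tool --deltas '[4,-3.1,-0.2,6,8,-6.2,-0.5,12,12,-9.3,-0.7,18,16,-12.4,-1,24,20,-15.6,-1.2,30,24,-18.7,-1.4,36,28,-21.8,-1.6,42,31.9,-25,-1.9,49,34,-29,-1.9,49.7,36,-33,-1.9,49.7,38,-37,-1.9,49.7,40,-41,-1.9,49.7]' --hand 8

```text
t: 1.6
tcp_pos: [0.4536, -0.0182, 0.2506]
tool_rot: [0.978, -0.208, 0.0, -0.0]
force: [0.2, 0.3, 0.6]
finger_gap: 0.937
```

```bash
python3 d.py .459 .236 .22 -24 .459 .236 .16 -24
```

```text
[ -9.84 -23.44   3.06] 0.01
[ -9.85 -23.44   9.06] 0.01
```

drive_tool --deltas '[-1.7,-4,0,0,-3.4,-8,0,0,-5,-12,0,0,-6.7,-16,0,0,-8.4,-20,1,0,-9.3,-22.3,2,0,-9.85,-23.44,3,0,-9.85,-23.44,5,0,-9.85,-23.44,7,0,-9.85,-23.44,9,0,-9.85,-23.44,9,0]'

```text
t: 2.7
tcp_pos: [0.457, 0.2347, 0.1583]
tool_rot: [0.978, -0.208, -0.002, 0.001]
force: [0.0, -0.2, 0.3]
finger_gap: 0.939
```

```bash
python3 - <<'E'
from h import *
for n,(a,b,c,d) in {'top':(150,270,100,260),'scene':(80,240,290,440)}.items():
    s=snap(n); f=cv2.convertScaleAbs(s['frame'][a:b,c:d],alpha=1.8)
    cv2.imwrite('pics/g_%s.png'%n,cv2.cvtColor(cv2.resize(f,None,fx=3.5,fy=3.5,interpolation=cv2.INTER_CUBIC),cv2.COLOR_RGB2BGR))
E
python3 d.py .459 .236 .068 -24
```

```text
[-0.03 -0.06  9.26] -0.04
```

View pics/g_scene.png

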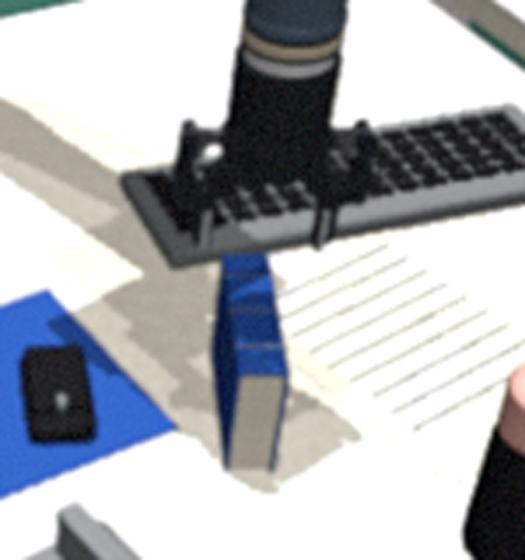

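View pics/g_top.png

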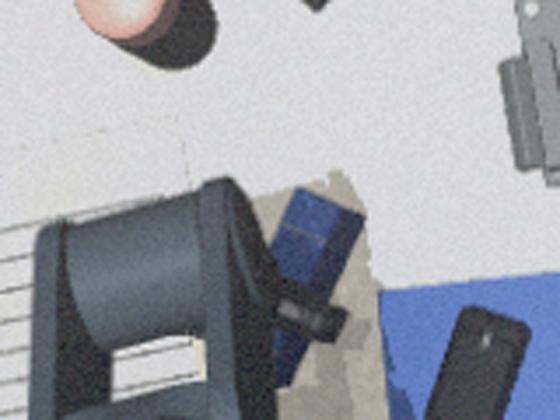

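drive_tool --deltas '[0,0,2,0,0,0,4,0,0,0,5.5,0,0,0,7,0,0,0,8,0,0,0,9,0,0,0,9.3,0,0,0,9.3,0]'

```text
t: 3.6
tcp_pos: [0.4591, 0.2353, 0.0675]
tool_rot: [0.978, -0.208, -0.0, 0.0]
force: [-0.2, -0.2, -0.0]
finger_gap: 0.94
```

drive_tool --deltas '[0,0,0,0,0,0,0,0,0,0,0,0,0,0,0,0,0,0,0,0,0,0,0,0,0,0,0,0,0,0,0,0]' --hand 2 --squeeze 40

```text
t: 4.4
tcp_pos: [0.4598, 0.2357, 0.0682]
tool_rot: [0.978, -0.208, 0.001, -0.0]
force: [0.4, 2.0, 5.8]
finger_gap: 0.468
```

drive_tool --deltas '[0,0,-1,0,0,0,-3,0,0,0,-6,0,0,0,-9,0,0,0,-11,0,0,0,-11,0]'

```text
t: 5.0
tcp_pos: [0.4607, 0.2358, 0.1804]
tool_rot: [0.978, -0.208, 0.003, -0.001]
force: [-0.0, -0.9, -3.3]
finger_gap: 0.463
```

```bash
python3 v.py;python3 d.py .608 0 .18 9.6
```

```text
top 0.11774820223010819 ((412.78668212890625, 237.96197509765625), (0.0, 0.0), 0.0) [0.41278667 0.23796198 0.1177482 ]
pad 68 ((612.2766723632812, -43.7280387878418), (96.14443969726562, 7.203248977661133), 9.442822456359863)
[23.22 15.4  -0.23] -33.65Traceback (most recent call last):
  File "v.py", line 6, in <module>
    k,l,st,ce=cv2.connectedComponentsWithStats(m.astype(np.uint8)); i=1+np.argmax(st[1:,4]);
                                                                        ~~~~~~~~~^^^^^^^^^^
    return _wrapfunc(a, 'argmax', axis=axis, out=out, **kwds)
    return bound(*args, **kwds)
ValueError: attempt to get argmax of an empty sequence
```

drive_tool --deltas '[1.5,1,0,-2,4,2.6,-0.2,-6,7,4.6,-0.2,-10,10,6.6,-0.2,-14,13,8.6,-0.2,-19,16,10.6,-0.2,-24,19,12.6,-0.2,-28,21.5,14.2,-0.2,-32,23,15.2,-0.2,-33.6,23.2,15.4,-0.2,-33.6,23.2,15.4,-0.2,-33.6]'

```text
t: 6.2
tcp_pos: [0.6061, 0.0001, 0.1775]
tool_rot: [0.997, 0.082, -0.002, -0.001]
force: [-0.7, 0.1, -4.6]
finger_gap: 0.465
```

```bash
python3 - <<'E'
from h import *
print(manip.sense()['tcp_pos'])
for n,(a,b,c,d) in {'top':(110,270,220,400),'scene':(140,340,180,400)}.items():
    s=snap(n); f=cv2.convertScaleAbs(s['frame'][a:b,c:d],alpha=1.8)
    cv2.imwrite('pics/p_%s.png'%n,cv2.cvtColor(cv2.resize(f,None,fx=3,fy=3,interpolation=cv2.INTER_CUBIC),cv2.COLOR_RGB2BGR))
    C=cloud(s);hsv=cv2.cvtColor(s['frame'],cv2.COLOR_RGB2HSV);X,Y,Z=C[...,0],C[...,1],C[...,2]
    m=(X>.5)&(X<.72)&(Y>-.09)&(Y<.09)&(hsv[...,0]>100)&(hsv[...,0]<130)&(hsv[...,1]>100)&(Z>.215)&(Z<.228)
    P=C[m]; print(n,len(P),cv2.minAreaRect((P[:,:2]*1000).astype(np.float32)),P[:,2].mean())
    # end face (cream) points: far end
    m=(X>.5)&(X<.75)&(Y>-.09)&(Y<.09)&(Z>.12)&(Z<.215)&(hsv[...,1]<90)&(hsv[...,2]>50)
    P=C[m]; print(' end',len(P),P.mean(0) if len(P) else 0)
E
```

```text
[6.06129898e-01 5.28141393e-05 1.77482560e-01]
top 113 ((568.6715087890625, -1.0343856811523438), (29.945192337036133, 36.85112762451172), 79.26969146728516) 0.21999121656479775
 end 0 0
scene 505 ((611.6803588867188, 0.35976409912109375), (85.76537322998047, 142.16427612304688), 78.69528198242188) 0.22011255643630043
 end 379 [0.67176963 0.01327303 0.16780568]
```

View pics/p_scene.png

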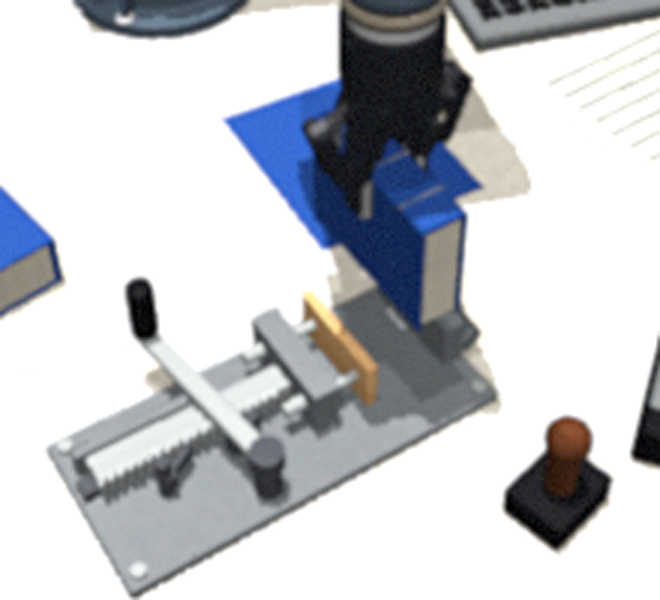

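View pics/p_top.png

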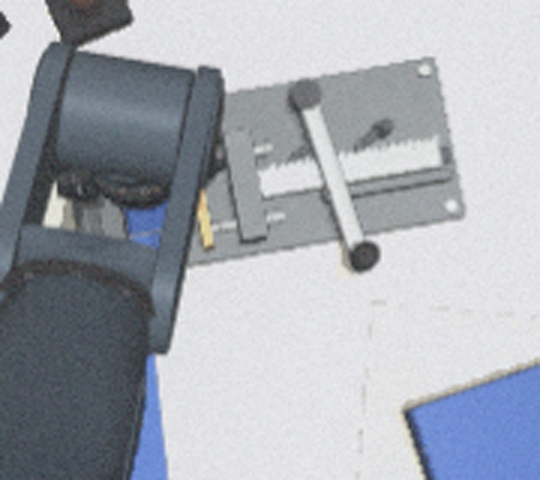

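```bash
python3 - <<'E'
from h import *
T=manip.sense()['tcp_pos'];print(T)
a=np.radians(9.6);xa=np.array([np.cos(a),np.sin(a)]);ya=np.array([-np.sin(a),np.cos(a)])
s=snap('scene');C=cloud(s);hsv=cv2.cvtColor(s['frame'],cv2.COLOR_RGB2HSV)
u=(C[...,:2]-T[:2])@xa; v=(C[...,:2]-T[:2])@ya; Z=C[...,2]
m=(abs(v)<.015)&(u>.06)&(u<.09)&(Z>.125)&(Z<.21); print(m.sum(),np.percentile(u[m],[10,50,90]))
m=(abs(u)<.07)&(v<-.012)&(v>-.03)&(Z>.125)&(Z<.17); print(m.sum(),np.percentile(v[m],[10,50,90]))
m=(abs(u)<.075)&(abs(v)<.03)&(Z>.216)&(Z<.224); print(m.sum(), v[m].min(),v[m].max(), u[m].max(),u[m].min())
s=snap('top');C=cloud(s)
u=(C[...,:2]-T[:2])@xa; v=(C[...,:2]-T[:2])@ya; Z=C[...,2]
m=(u>-.1)&(u<-.02)&(abs(v)<.04)&(Z>.215)&(Z<.225); print(m.sum(), v[m].min(),v[m].max(), u[m].max(),u[m].min())
E
python3 d.py .609 .001 .082 9.6
```

```text
[0.6060175  0.00121967 0.17833509]
265 [0.06912376 0.07017467 0.07147335]
436 [-0.02098064 -0.02000133 -0.01896414]
526 -0.02615205075826862 0.027278218715553387 0.074975478073215 -0.07299891129716468
135 -0.013501997616771153 0.019493461368795664 -0.026380858036441725 -0.06132020866058095
[0.25 0.09 9.71] 0.02
```

```bash
python3 - <<'E'
from h import *
T=manip.sense()['tcp_pos'];print(T)
a=np.radians(9.6);xa=np.array([np.cos(a),np.sin(a)]);ya=np.array([-np.sin(a),np.cos(a)])
s=snap('scene')
f=cv2.convertScaleAbs(s['frame'][180:260,280:350],alpha=1.8)
cv2.imwrite('pics/e.png',cv2.cvtColor(cv2.resize(f,None,fx=8,fy=7,interpolation=cv2.INTER_CUBIC),cv2.COLOR_RGB2BGR))
P=plane(s,[(321.7,218.3),(335,211)],.220)[:,:2]-T[:2]; print(P@xa,P@ya)
C=cloud(s)
u=(C[...,:2]-T[:2])@xa; v=(C[...,:2]-T[:2])@ya; Z=C[...,2]
for r in range(208,246,4): print(r,[(round(u[r,c]*1e3),round(v[r,c]*1e3),round(Z[r,c]*1e3)) for c in range(318,338,3)])
# fixed jaw corners, same frame
E
```

```text
[0.60657603 0.00139487 0.17912349]
[0.08005062 0.07769863] [-0.02323407  0.01346638]
208 [(52, -13, 223), (57, -8, 223), (57, 0, 219), (61, 4, 220), (66, 9, 222), (70, 14, 222), (-101, 172, 1)]
212 [(62, -20, 222), (66, -15, 222), (67, -8, 220), (71, -3, 220), (73, 4, 218), (575, -420, 859), (-88, 162, 1)]
216 [(66, -22, 214), (74, -21, 221), (73, -12, 215), (70, -1, 207), (70, 7, 202), (70, 16, 197), (-73, 151, 3)]
220 [(64, -20, 199), (75, -20, 209), (71, -9, 199), (70, -1, 194), (70, 8, 189), (71, 16, 186), (-62, 142, 1)]
224 [(67, -22, 190), (74, -20, 196), (72, -9, 187), (69, 2, 179), (69, 10, 175), (71, 17, 172), (-50, 133, 1)]
228 [(65, -19, 174), (73, -18, 181), (71, -8, 173), (69, 2, 166), (70, 11, 162), (74, 16, 162), (-37, 123, 2)]
232 [(70, -23, 168), (76, -19, 171), (70, -6, 158), (70, 2, 154), (71, 11, 150), (74, 17, 149), (-27, 116, -1)]
236 [(69, -21, 153), (69, -13, 149), (70, -5, 144), (71, 3, 140), (70, 13, 134), (74, 18, 134), (-14, 106, 1)]
240 [(67, -19, 137), (70, -13, 136), (69, -4, 130), (71, 4, 126), (68, 15, 117), (75, 19, 121), (-2, 97, 1)]
244 [(70, -20, 126), (71, -13, 123), (69, -3, 115), (38, 33, 62), (40, 40, 61), (27, 62, 34), (10, 87, 3)]
```

View pics/e.png

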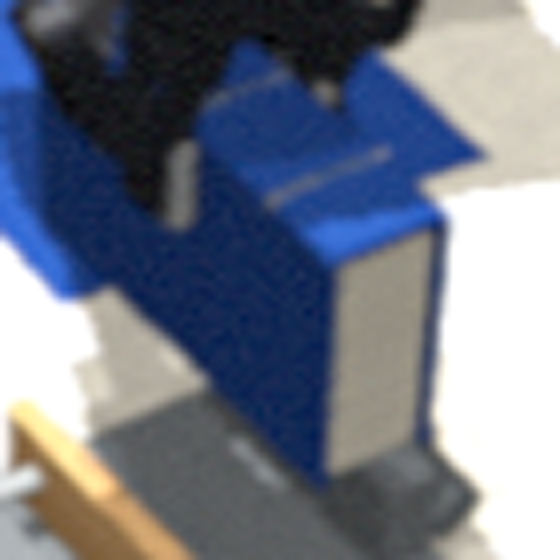

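```bash
python3 d.py .610 .0 .1 9.6  .610 .0 .082 9.6
```

```text
[0.29 0.18 7.94] 0.02
[0.3  0.18 9.74] 0.02
```

drive_tool --deltas '[0.3,0.2,1,0,0.3,0.2,2.5,0,0.3,0.2,4,0,0.3,0.2,5,0,0.3,0.2,6,0,0.3,0.2,7,0,0.3,0.2,8,0,0.3,0.2,8.6,0,0.3,0.2,9,0,0.3,0.2,9.3,0,0.3,0.2,9.3,0]'

```text
t: 7.55
tcp_pos: [0.6101, -0.0002, 0.0862]
tool_rot: [0.996, 0.084, -0.001, -0.0]
force: [-0.3, -0.1, -3.6]
finger_gap: 0.462
```

```bash
python3 d.py .610 .0 .08 9.6
```

```text
[-0.   -0.02  0.62] 0.02
```

drive_tool --deltas '[0,0,0.2,0,0,0,0.35,0,0,0,0.45,0,0,0,0.55,0,0,0,0.6,0,0,0,0.6,0]'

```text
t: 8.15
tcp_pos: [0.6101, -0.0002, 0.0803]
tool_rot: [0.996, 0.084, -0.001, -0.0]
force: [-0.3, 1.0, -2.2]
finger_gap: 0.463
```

drive_tool --deltas '[0,0,0.05,0,0,0,0.1,0,0,0,0.1,0]'

```text
t: 8.45
tcp_pos: [0.6099, -0.0002, 0.0802]
tool_rot: [0.996, 0.084, -0.001, -0.0]
force: [-3.3, 0.1, 5.3]
finger_gap: 0.467
```

Seated (force now upward). Release and rise.

drive_tool --deltas '[0,0,0,0,0,0,0,0,0,0,0,0,0,0,0,0,0,0,0,0]' --hand 7

```text
t: 8.95
tcp_pos: [0.61, -0.0002, 0.08]
tool_rot: [0.996, 0.084, -0.001, -0.0]
force: [0.7, 0.3, -0.2]
finger_gap: 0.818
```

drive_tool --deltas '[0,0,-1,0,0,0,-3,0,0,0,-6,0,0,0,-9,0,0,0,-12,0,0,4,-12,0,0,8,-12,0,0,12,-12,0,0,16,-12,0,0,16,-12,0]'

```text
t: 9.95
tcp_pos: [0.6382, -0.1638, 0.201]
tool_rot: [0.997, 0.081, 0.001, 0.002]
force: [-1.0, -0.0, 0.4]
finger_gap: 0.823
```

```bash
cat > w.py <<'E'
import sys
from h import *
tag=sys.argv[1]
a=np.radians(9.6);xa=np.array([np.cos(a),np.sin(a)]);ya=np.array([-np.sin(a),np.cos(a)])
# per-camera clamp origin (from fixed jaw centre)
O={'top':np.array([.5998+.0084,.0371-.0493]),'scene':np.array([.6045+.0084,.0363-.0493])}
for n,(r0,r1,c0,c1) in {'top':(110,230,220,400),'scene':(180,340,180,380)}.items():
    s=snap(n); f=cv2.convertScaleAbs(s['frame'][r0:r1,c0:c1],alpha=1.8)
    cv2.imwrite('pics/%s_%s.png'%(tag,n),cv2.cvtColor(cv2.resize(f,None,fx=4,fy=3.6,interpolation=cv2.INTER_CUBIC),cv2.COLOR_RGB2BGR))
    C=cloud(s);hsv=cv2.cvtColor(s['frame'],cv2.COLOR_RGB2HSV).astype(int)
    u=(C[...,:2]-O[n])@xa*1e3; v=(C[...,:2]-O[n])@ya*1e3; Z=C[...,2]*1e3
    H,S=hsv[...,0],hsv[...,1]
    def show(l,m):
        if m.sum()>5: 
            P=np.c_[u[m],v[m]].astype(np.float32); r=cv2.minAreaRect(P)
            print(n,l,m.sum(),'u',np.round(np.percentile(u[m],[2,50,98]),1),'v',np.round(np.percentile(v[m],[2,50,98]),1),'z',np.round(np.median(Z[m]),1),'rect',np.round(r[0],1),np.round(r[1],1),round(r[2],1))
        else: print(n,l,'few')
    w=(abs(u)<90)&(v>-60)&(v<75)
    show('voltop',w&(H>100)&(H<130)&(S>90)&(Z>112)&(Z<132))
    show('volback',(abs(u)<70)&(H>100)&(H<130)&(S>90)&(Z>70)&(Z<112)&(v<30))
    show('padtop',(abs(u)<55)&(v>-60)&(v<20)&(H>10)&(H<30)&(S>70)&(Z>55)&(Z<66))
    show('padface',(abs(u)<45)&(v>-60)&(v<20)&(H>8)&(H<30)&(S>70)&(Z>25)&(Z<52))
    show('slide',(abs(u)<52)&(v>-110)&(v<-10)&(S<60)&(Z>56)&(Z<65))
    show('fixed',(abs(u)<55)&(v>25)&(v<65)&(S<60)&(Z>56)&(Z<65))
    show('knob',(u<-60)&(u>-110)&(v>-230)&(v<-80)&(Z>100)&(Z<118))
E
python3 w.py a
```

```text
top voltop 767 u [-70.7  -1.9  71.5] v [-5.7 12.6 31. ] z 122.1 rect [ 0.5 12.8] [ 38.5 149.2] 89.7
top volback few
top padtop 71 u [-31.5   5.6  46.9] v [-35.5 -31.5 -27.8] z 59.9 rect [ -0.5 -32.2] [ 9.  97.4] 89.2
top padface few
top slide 54 u [-30.1  35.4  49.6] v [-82.5 -65.9 -27.4] z 59.3 rect [ 15.6 -41. ] [ 37.3 104.2] 56.8
top fixed 227 u [-47.7   1.4  47.5] v [40.4 50.  59.6] z 59.9 rect [-0.1 49.9] [98.9 20.1] 0.1
top knob few
scene voltop 816 u [-71.7   5.4  72.6] v [-7.4  8.7 29.9] z 122.4 rect [-0.8 12.4] [ 41.2 150.1] 90.0
scene volback 447 u [-68.7  -5.4  67.3] v [-617.6   -6.5   -4.9] z 92.1 rect [ -65.5 -305.2] [643.6 136.2] 77.7
scene padtop 154 u [-45.4   5.   49. ] v [-37.4 -32.8 -27.4] z 60.4 rect [  0.5 -31.6] [98.4 12.1] 0.3
scene padface 111 u [-41.1   0.6  41.6] v [-37.7 -36.3 -35. ] z 40.2 rect [ -0.1 -35.9] [ 3.8 89.4] 89.6
scene slide 354 u [-48.4   2.3  48. ] v [-86.9 -74.9 -62.3] z 60.5 rect [ -0.9 -58.1] [ 58.4 100.4] 89.4
scene fixed few
scene knob 66 u [-96.3 -81.1 -74.6] v [-176.6 -169.2 -158.5] z 110.6 rect [ -84.5 -169. ] [23.6 15.5] 28.2
```

View pics/a_top.png

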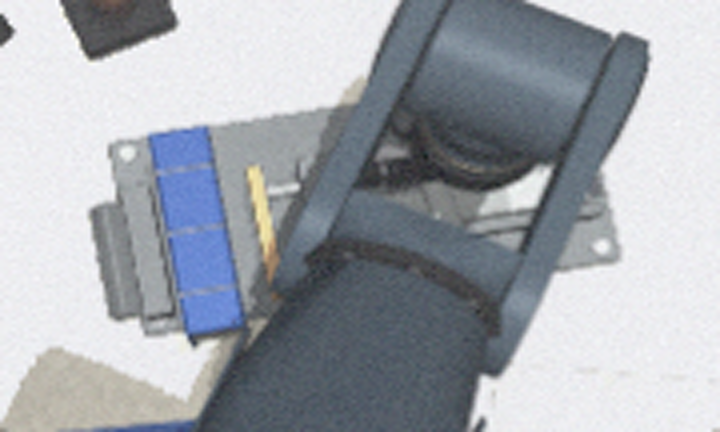

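View pics/a_scene.png

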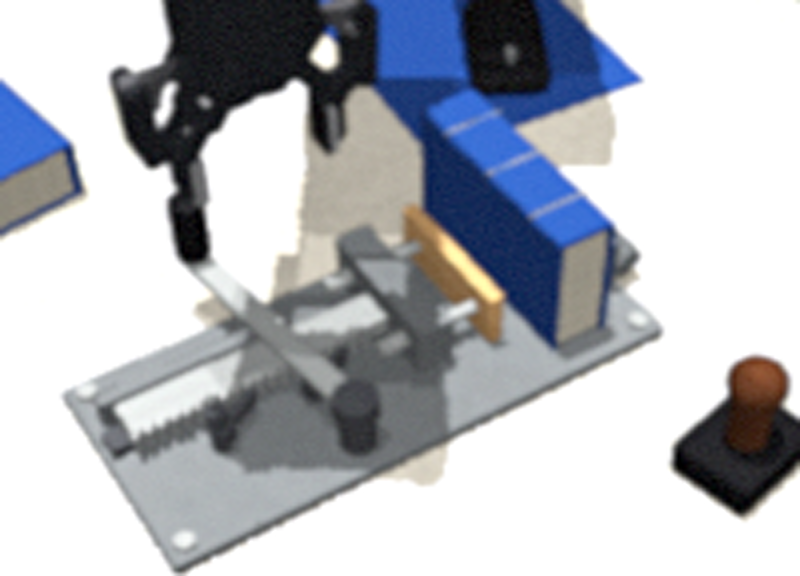

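```bash
cat > k.py <<'E'
from d import *
a=np.radians(9.6)
def knob(th,O=(.6105,-.0126)):
    ph=th-.1875; u=.072-.160*np.cos(ph); v=-.144+.160*np.sin(ph)
    return np.array([O[0]+u*np.cos(a)-v*np.sin(a),O[1]+u*np.sin(a)+v*np.cos(a)]), 9.6-np.degrees(ph)
if __name__=='__main__':
    z=float(sys.argv[1])
    for th in map(float,sys.argv[2:]):
        p,y=knob(th); print(th,np.round(p,4),*deltas([*p,z],y))
E
python3 k.py .16 .05; python3 k.py .07 .05
```

```text
0.05 [ 0.5529 -0.1906] [-8.79  1.75  4.04] -7.99
0.05 [ 0.5529 -0.1906] [-8.78  1.76 13.04] -7.99
```

drive_tool --deltas '[-2,0.4,0,-2,-5,1,0,-5,-8,1.6,0,-8,-8.8,1.75,1,-8,-8.8,1.75,2.5,-8,-8.8,1.75,3,-8,-8.8,1.75,3,-8]'

```text
t: 10.75
tcp_pos: [0.5524, -0.1891, 0.1699]
tool_rot: [0.988, 0.153, -0.001, -0.001]
force: [0.4, -0.0, 0.5]
finger_gap: 0.82
```

```bash
python3 w.py b | grep -E "knob|pad"; python3 k.py .07 .05
```

```text
top padtop 73 u [-47.2  -1.   47.3] v [-35.3 -32.2 -28.5] z 60.4 rect [ -0.7 -31.8] [ 7.3 98.5] 89.8
top padface few
top knob few
scene padtop 149 u [-42.9   5.5  48.9] v [-37.3 -32.8 -27. ] z 60.2 rect [  1.7 -31.9] [11.4 95.6] 89.8
scene padface 98 u [-40.6   2.1  43.9] v [-37.9 -36.4 -34.8] z 39.6 rect [  0.7 -36.4] [88.5  3.5] 0.2
scene knob 87 u [-97.1 -82.7 -75. ] v [-176.  -166.6 -155.9] z 111.1 rect [ -85.3 -166.4] [21.8 22.8] 58.2
0.05 [ 0.5529 -0.1906] [-0.06  0.06 10.08] 0.09
```

View pics/b_scene.png

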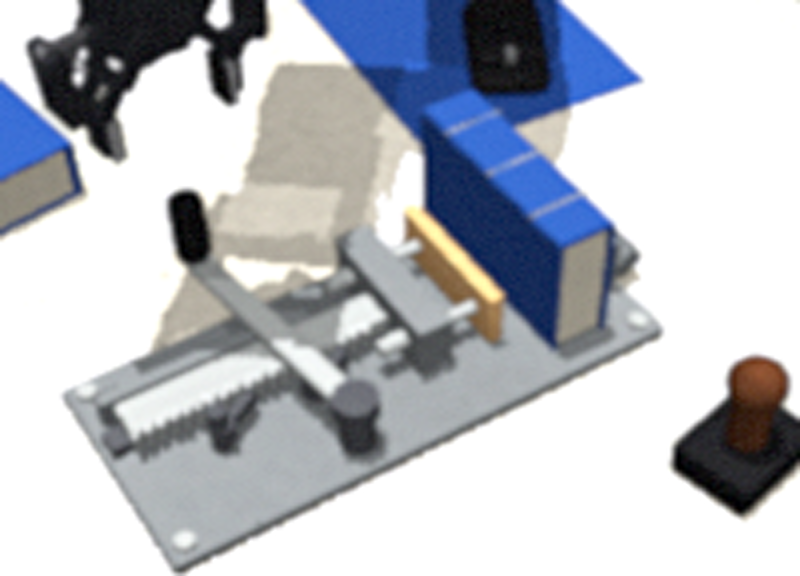

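drive_tool --deltas '[0,0,2,0,0,0,4,0,0,0,6,0,0,0,8,0,0,0,9.5,0,0,0,10,0,0,0,10,0]'

```text
t: 11.55
tcp_pos: [0.5534, -0.1896, 0.0706]
tool_rot: [0.988, 0.153, -0.0, -0.0]
force: [-0.8, -0.2, 0.6]
finger_gap: 0.817
```

drive_tool --deltas '[0,0,0,0,0,0,0,0,0,0,0,0,0,0,0,0,0,0,0,0,0,0,0,0,0,0,0,0,0,0,0,0]' --hand 1.5 --squeeze 30

```text
t: 12.35
tcp_pos: [0.554, -0.1899, 0.0716]
tool_rot: [0.988, 0.153, 0.0, 0.0]
force: [-0.0, -0.2, 5.2]
finger_gap: 0.271
```

```bash
python3 w.py c | grep -E "pad"; python3 k.py .07 .05 .12 .19 .26 .32 .36 .375 0
```

```text
top padtop 75 u [-48.2  -3.4  46.3] v [-35.3 -32.  -28.2] z 60.4 rect [ -0.7 -31.5] [98.2  7.4] 0.6
top padface few
scene padtop 159 u [-45.5   5.   48.3] v [-37.4 -33.2 -26.6] z 60.1 rect [  1.  -32.2] [11.9 95.5] 89.9
scene padface 102 u [-41.7   1.   44.3] v [-38.  -36.5 -35.3] z 40.7 rect [  1.4 -36.8] [86.6  3.4] 0.6
0.05 [ 0.5529 -0.1906] [-0.12  0.03  0.15] 0.12
0.12 [ 0.5499 -0.1798] [-0.08 -1.09  0.15] 4.13
0.19 [ 0.5477 -0.1689] [ 0.04 -2.2   0.15] 8.14
0.26 [ 0.5462 -0.1578] [ 0.23 -3.3   0.15] 12.15
0.32 [ 0.5456 -0.1482] [ 0.46 -4.23  0.15] 15.59
0.36 [ 0.5455 -0.1418] [ 0.65 -4.85  0.15] 17.88
0.375 [ 0.5455 -0.1394] [ 0.72 -5.07  0.15] 18.74
0.0 [ 0.5555 -0.1982] [-0.11  0.83  0.15] -2.74
```

View pics/c_scene.png

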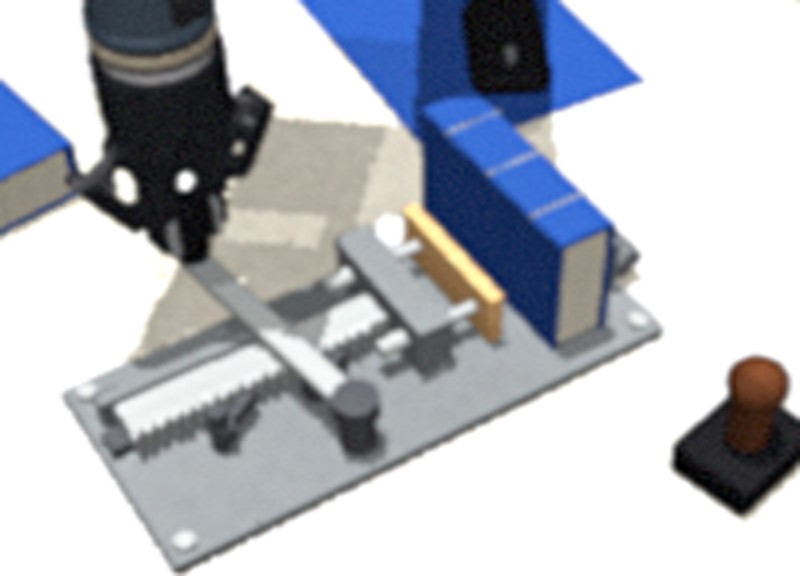

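drive_tool --deltas '[-0.1,-0.6,0,2.2,-0.05,-1.1,0,4.1,0,-1.7,0,6.2,0.05,-2.2,0,8.1,0.15,-2.8,0,10.2,0.23,-3.3,0,12.1,0.35,-3.8,0,14,0.46,-4.2,0,15.6,0.6,-4.6,0,17,0.68,-4.95,0,18.3,0.68,-4.95,0,18.3]'

```text
t: 13.55
tcp_pos: [0.5464, -0.1405, 0.0716]
tool_rot: [1.0, -0.006, 0.001, 0.0]
force: [4.2, 0.8, -0.8]
finger_gap: 0.275
```

```bash
cat > th.py <<'E'
from k import *
st=manip.sense(); O=np.array([.6105,-.0126]); d=st['tcp_pos'][:2]-O
u=d[0]*np.cos(a)+d[1]*np.sin(a); v=-d[0]*np.sin(a)+d[1]*np.cos(a)
print('lever',round(.1875+np.arctan2(v+.144,.072-u),3),'r',round(np.hypot(v+.144,.072-u),4),'F',st['force'].round(1),'t',st['t'])
E
python3 th.py; python3 w.py d | grep -E "pad|voltop"; python3 k.py .071  .375 .32 .25 .19 .12 .06 0
```

```text
lever 0.368 r 0.1591 F [ 4.2  0.8 -0.8] t 13.55
top voltop 762 u [-71.1  -2.6  71.6] v [-5.6 12.4 31. ] z 122.0 rect [ 0.4 12.8] [ 38.5 149.2] 89.9
top padtop 77 u [-45.1  -3.6  46.8] v [-30.6 -27.3 -23.7] z 60.6 rect [ -0.1 -26.9] [98.3  7.4] 1.0
top padface few
scene voltop 820 u [-71.    6.2  72.3] v [-7.   8.9 30. ] z 122.4 rect [-0.7 12.5] [ 40.8 149.4] 89.7
scene padtop 154 u [-47.    2.4  47.4] v [-33.  -28.3 -22.4] z 60.6 rect [ -0.4 -27.6] [98.4 11.9] 0.0
scene padface 118 u [-40.3   1.9  43.8] v [-33.4 -31.9  -5.7] z 40.3 rect [ -0.1 -19.7] [88.5 28.5] 0.7
0.375 [ 0.5455 -0.1394] [-0.09 -0.14  0.06] 0.47
0.32 [ 0.5456 -0.1482] [-0.07  0.74  0.06] -2.68
0.25 [ 0.5464 -0.1594] [0.02 1.85 0.06] -6.69
0.19 [ 0.5477 -0.1689] [0.16 2.8  0.06] -10.13
0.12 [ 0.5499 -0.1798] [0.39 3.9  0.06] -14.14
0.06 [ 0.5524 -0.1891] [0.66 4.82 0.07] -17.57
0.0 [ 0.5555 -0.1982] [0.97 5.73 0.07] -21.01
```

drive_tool --deltas '[-0.05,0.5,0,-1.8,-0.02,1.2,0,-4.3,0.02,1.85,0,-6.7,0.16,2.6,0,-9.4,0.28,3.3,0,-12,0.4,3.9,0,-14.1,0.55,4.4,0,-16,0.7,4.9,0,-17.8,0.8,5.3,0,-19.2,0.88,5.5,0,-20.1,0.88,5.5,0,-20.1]'

```text
t: 14.75
tcp_pos: [0.556, -0.1957, 0.0716]
tool_rot: [0.986, 0.168, 0.002, 0.0]
force: [6.6, 2.8, -1.7]
finger_gap: 0.278
```

```bash
python3 th.py; python3 w.py e | grep -E "pad"; python3 k.py .071 0 .06 .12 .19 .25 .31 .365
```

```text
lever 0.014 r 0.1587 F [ 6.6  2.8 -1.7] t 14.75
top padtop 73 u [-43.4   1.6  44.5] v [-30.6 -27.5 -23.9] z 60.5 rect [  0.7 -27.2] [94.5  7.1] 0.1
top padface few
scene padtop 152 u [-45.7   4.3  47.8] v [-32.9 -28.3 -22.2] z 60.4 rect [  0.2 -27.5] [97.6 11.5] 0.5
scene padface 120 u [-43.2   2.3  43.7] v [-33.  -31.9  -6.1] z 38.7 rect [  0.2 -19.8] [88.4 28. ] 0.4
0.0 [ 0.5555 -0.1982] [-0.12  0.23  0.06] -0.96
0.06 [ 0.5524 -0.1891] [-0.11 -0.73  0.06] 2.48
0.12 [ 0.5499 -0.1798] [-0.04 -1.69  0.06] 5.92
0.19 [ 0.5477 -0.1689] [ 0.11 -2.8   0.06] 9.93
0.25 [ 0.5464 -0.1594] [ 0.31 -3.74  0.06] 13.37
0.31 [ 0.5457 -0.1498] [ 0.56 -4.66  0.06] 16.81
0.365 [ 0.5455 -0.141 ] [ 0.84 -5.5   0.06] 19.96
```

drive_tool --deltas '[-0.11,-0.4,0,1.4,-0.1,-1,0,3.5,-0.04,-1.7,0,5.9,0.03,-2.3,0,8,0.12,-2.9,0,10.2,0.23,-3.4,0,12.1,0.35,-3.9,0,14,0.48,-4.4,0,15.9,0.62,-4.9,0,17.6,0.75,-5.3,0,19.2,0.83,-5.5,0,19.9,0.83,-5.5,0,19.9]'

```text
t: 16.05
tcp_pos: [0.5465, -0.1412, 0.0716]
tool_rot: [1.0, -0.004, 0.004, 0.0]
force: [5.3, 0.7, -1.7]
finger_gap: 0.274
```

```bash
python3 th.py; python3 w.py f | grep -E "padtop"; python3 k.py .071  .365 .19 0.01
```

```text
lever 0.364 r 0.159 F [ 5.3  0.7 -1.7] t 16.05
top padtop 72 u [-46.5  -1.8  45.7] v [-22.8 -19.3 -16.3] z 60.1 rect [ -1.4 -19.4] [ 7.1 96.8] 89.8
scene padtop 161 u [-47.    2.   48.4] v [-25.1 -20.6 -14.7] z 60.2 rect [ -1.3 -19.9] [ 10.9 102.7] 89.3
0.365 [ 0.5455 -0.141 ] [-0.1  -0.03  0.06] 0.07
0.19 [ 0.5477 -0.1689] [0.14 2.75 0.06] -9.96
0.01 [ 0.5549 -0.1967] [0.89 5.53 0.07] -20.27
```

drive_tool --deltas '[-0.1,0.5,0,-1.8,-0.07,1.2,0,-4.3,0,1.85,0,-6.7,0.12,2.6,0,-9.4,0.25,3.3,0,-12,0.38,3.9,0,-14.1,0.53,4.4,0,-16,0.7,4.9,0,-17.8,0.8,5.3,0,-19.2,0.88,5.5,0,-20.1,0.88,5.5,0,-20.1]'

```text
t: 17.25
tcp_pos: [0.5561, -0.196, 0.0716]
tool_rot: [0.985, 0.17, 0.005, 0.001]
force: [8.0, 3.3, -1.0]
finger_gap: 0.267
```

drive_tool --deltas '[-0.11,-0.4,0,1.4,-0.1,-1,0,3.5,-0.04,-1.7,0,5.9,0.03,-2.3,0,8,0.12,-2.9,0,10.2,0.23,-3.4,0,12.1,0.35,-3.9,0,14,0.48,-4.4,0,15.9,0.62,-4.9,0,17.6,0.75,-5.3,0,19.2,0.83,-5.5,0,19.9,0.83,-5.5,0,19.9]'

```text
t: 18.45
tcp_pos: [0.5466, -0.1417, 0.0716]
tool_rot: [1.0, -0.003, 0.006, 0.0]
force: [4.5, -0.1, -2.0]
finger_gap: 0.275
```

```bash
python3 th.py; python3 w.py g | grep -E "padtop|voltop"; python3 k.py .071  .365 .19 0.01
```

```text
lever 0.36 r 0.1589 F [ 4.5 -0.1 -2. ] t 18.45
top voltop 754 u [-70.7  -3.2  71.4] v [-5.2 13.1 31.2] z 122.2 rect [ 0.5 13. ] [148.6  38.6] 0.1
top padtop 73 u [-48.3   0.5  47.8] v [-15.  -12.1  -9.1] z 60.0 rect [  0.  -11.9] [ 6.6 99.2] 89.8
scene voltop 824 u [-71.1   6.4  72.9] v [-7.1  8.9 30.1] z 122.4 rect [-0.6 11.7] [ 41.2 151.2] 88.8
scene padtop 172 u [-48.    2.7  47.8] v [-17.8 -12.3  -5.6] z 60.2 rect [ -0.6 -12. ] [13.4 99.5] 89.8
0.365 [ 0.5455 -0.141 ] [-0.11 -0.09  0.06] 0.26
0.19 [ 0.5477 -0.1689] [0.12 2.7  0.06] -9.77
0.01 [ 0.5549 -0.1967] [0.86 5.48 0.07] -20.08
```

drive_tool --deltas '[0,0.5,0,-1.8,0.03,1.2,0,-4.3,0.1,1.85,0,-6.7,0.2,2.6,0,-9.4,0.33,3.3,0,-12,0.46,3.9,0,-14.1,0.61,4.4,0,-16,0.76,4.9,0,-17.8,0.88,5.3,0,-19.2,0.95,5.5,0,-20.1,0.95,5.5,0,-20.1]'

```text
t: 19.65
tcp_pos: [0.5564, -0.1965, 0.0716]
tool_rot: [0.985, 0.172, 0.006, 0.0]
force: [6.5, 2.7, -1.4]
finger_gap: 0.273
```

drive_tool --deltas '[-0.02,-0.4,0,1.4,-0.02,-1,0,3.5,0.04,-1.7,0,5.9,0.11,-2.3,0,8,0.2,-2.9,0,10.2,0.31,-3.4,0,12.1,0.43,-3.9,0,14,0.56,-4.4,0,15.9,0.7,-4.9,0,17.6,0.83,-5.3,0,19.2,0.95,-5.7,0,20.3,0.95,-5.7,0,20.3]'

```text
t: 20.85
tcp_pos: [0.5466, -0.14, 0.0716]
tool_rot: [1.0, -0.005, 0.007, -0.0]
force: [5.2, -1.2, -1.7]
finger_gap: 0.269
```

```bash
python3 th.py; python3 w.py h | grep -E "padtop|voltop|slide"; python3 k.py .071  .365 .19 0.01
```

```text
lever 0.371 r 0.1589 F [ 5.2 -1.2 -1.7] t 20.85
top voltop 758 u [-71.3  -2.4  71.7] v [ 1.9 20.1 38.2] z 122.4 rect [ 0.4 20.4] [ 39.2 148.3] 89.9
top padtop 77 u [-47.3  -3.2  46.7] v [-7.8 -4.6 -1.7] z 60.7 rect [-1.3 -4.8] [ 6.4 97.7] 89.7
top slide 282 u [-47.9   0.7  47.7] v [-58.2 -46.1 -34.6] z 60.1 rect [ -0.3 -46.4] [99.3 24.6] 0.0
scene voltop 812 u [-72.3   4.7  72.8] v [ 0.4 16.1 36.9] z 122.4 rect [-0.3 20.3] [ 41.9 150.5] 89.6
scene padtop 167 u [-46.6   1.4  48. ] v [-10.2  -5.3   1.2] z 60.6 rect [-0.4 -4.3] [ 12.1 100. ] 89.5
scene slide 347 u [-48.1   3.2  48.5] v [-58.5 -47.1 -34.5] z 60.6 rect [ -0.1 -46.5] [101.1  26.3] 0.1
0.365 [ 0.5455 -0.141 ] [-0.12  0.08  0.06] 0.03
0.19 [ 0.5477 -0.1689] [0.13 2.86 0.06] -10.0
0.01 [ 0.5549 -0.1967] [0.88 5.64 0.07] -20.31
```

View pics/h_scene.png

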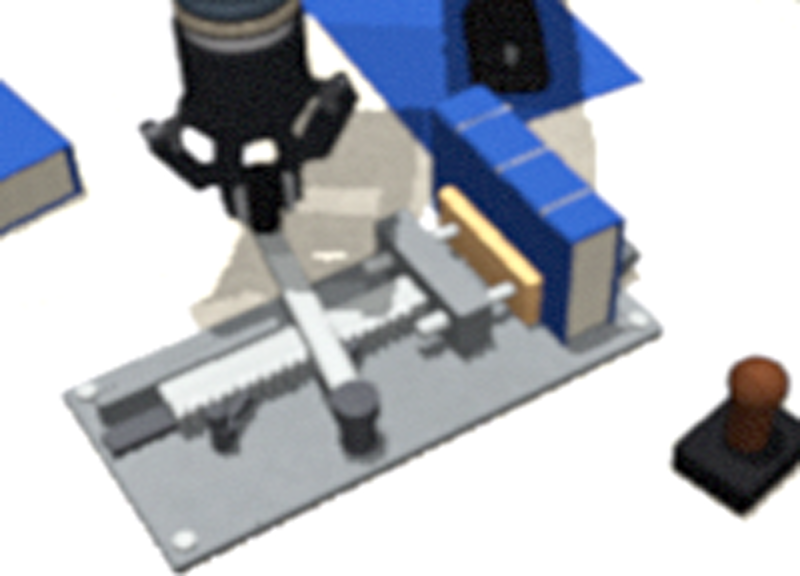

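drive_tool --deltas '[0,0.5,0,-1.8,0.03,1.2,0,-4.3,0.1,1.85,0,-6.7,0.2,2.6,0,-9.4,0.33,3.3,0,-12,0.46,3.9,0,-14.1,0.61,4.4,0,-16,0.76,4.9,0,-17.8,0.88,5.3,0,-19.2,0.97,5.65,0,-20.3,0.97,5.65,0,-20.3]'

```text
t: 22.05
tcp_pos: [0.5563, -0.1962, 0.0716]
tool_rot: [0.985, 0.171, 0.007, 0.0]
force: [6.3, 4.1, -0.7]
finger_gap: 0.273
```

```bash
python3 th.py; python3 w.py i | grep -E "padtop|slide"
```

```text
lever 0.01 r 0.1585 F [ 6.3  4.1 -0.7] t 22.05
top padtop 70 u [-47.2  -3.3  45.8] v [-7.9 -4.6 -1.8] z 60.0 rect [-1.4 -4.9] [ 6.2 97.3] 89.4
top slide 285 u [-48.3  -1.6  47.1] v [-59.6 -47.5 -35.5] z 60.2 rect [ -0.1 -47.4] [24.9 99.2] 90.0
scene padtop 166 u [-47.1   2.2  48.2] v [-10.   -5.1   1.3] z 60.8 rect [-0.1 -4.7] [98.7 13.3] 1.0
scene slide 343 u [-48.5   2.6  48.4] v [-59.8 -47.7 -35.4] z 60.6 rect [  0. -41.] [ 48.  104.3] 82.5
```

drive_tool --deltas '[-0.02,-0.4,0,1.4,-0.02,-1,0,3.5,0.04,-1.7,0,5.9,0.11,-2.3,0,8,0.2,-2.9,0,10.2,0.31,-3.4,0,12.1,0.43,-3.9,0,14,0.56,-4.4,0,15.9,0.7,-4.9,0,17.6,0.83,-5.3,0,19.2,0.95,-5.7,0,20.3,0.95,-5.7,0,20.3]'

```text
t: 23.35
tcp_pos: [0.5467, -0.1398, 0.0716]
tool_rot: [1.0, -0.005, 0.008, -0.0]
force: [5.0, -2.6, -3.2]
finger_gap: 0.279
```

```bash
python3 th.py; python3 w.py j | grep -E "padtop|voltop|slide"
```

```text
lever 0.372 r 0.1588 F [ 5.  -2.6 -3.2] t 23.35
top voltop 756 u [-71.2  -2.1  71.2] v [ 2.  20.2 38.3] z 122.4 rect [ 0.8 20.1] [ 38.5 149.4] 89.9
top padtop 69 u [-46.2  -3.8  44. ] v [-8.  -4.8 -1.8] z 60.1 rect [-1. -5.] [ 6.5 94. ] 90.0
top slide 281 u [-49.   -0.1  47.5] v [-50.8 -38.8 -27. ] z 60.5 rect [ -0.4 -38.7] [25.  99.5] 89.9
scene voltop 807 u [-72.3   4.8  72.9] v [ 0.1 16.2 37.2] z 122.3 rect [-0.4 19.6] [ 41.2 150.8] 89.4
scene padtop 171 u [-46.1   3.6  48.3] v [-10.3  -5.1   1.4] z 60.4 rect [ 0.5 -4.4] [ 12.8 100.6] 89.4
scene slide 336 u [-48.2   3.6  48.2] v [-50.6 -39.7 -26.4] z 60.6 rect [ -0.5 -38.8] [ 25.7 101.2] 89.7
```

drive_tool --deltas '[0,0.5,0,-1.8,0.03,1.2,0,-4.3,0.1,1.85,0,-6.7,0.2,2.6,0,-9.4,0.33,3.3,0,-12,0.46,3.9,0,-14.1,0.61,4.4,0,-16,0.76,4.9,0,-17.8,0.88,5.3,0,-19.2,0.97,5.65,0,-20.3,0.97,5.65,0,-20.3]'

```text
t: 24.55
tcp_pos: [0.5563, -0.1961, 0.0716]
tool_rot: [0.985, 0.17, 0.009, 0.0]
force: [6.7, 2.3, -2.1]
finger_gap: 0.27
```

```bash
python3 th.py; python3 w.py k | grep -E "padtop|slide"
```

```text
lever 0.011 r 0.1585 F [ 6.7  2.3 -2.1] t 24.55
top padtop 75 u [-47.1  -3.5  45.9] v [-7.9 -4.7 -1.8] z 60.4 rect [-1.3 -4.7] [ 6.6 97.2] 89.9
top slide 289 u [-47.4  -0.5  47.5] v [-52.4 -40.2 -28.8] z 60.3 rect [  0.  -40.5] [ 24.8 100. ] 89.7
scene padtop 171 u [-46.8   2.   48.3] v [-10.2  -5.5   1.6] z 60.2 rect [-1.7 -4.3] [102.2  12.3] 0.1
scene slide 334 u [-47.3   2.3  47.9] v [-52.5 -41.4 -28.4] z 60.6 rect [ -1.  -39.9] [100.7  26.5] 0.5
```

View pics/k_scene.png

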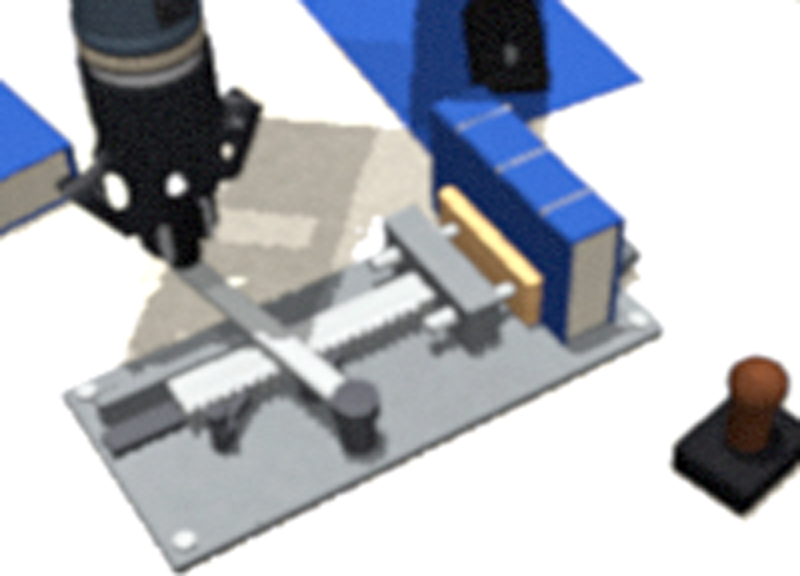

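drive_tool --deltas '[-0.02,-0.4,0,1.4,-0.02,-1,0,3.5,0.04,-1.7,0,5.9,0.11,-2.3,0,8,0.2,-2.9,0,10.2,0.31,-3.4,0,12.1,0.43,-3.9,0,14,0.56,-4.4,0,15.9,0.7,-4.9,0,17.6,0.83,-5.3,0,19.2,0.95,-5.7,0,20.3,0.95,-5.7,0,20.3]'

```text
t: 25.85
tcp_pos: [0.5468, -0.1398, 0.0716]
tool_rot: [1.0, -0.006, 0.009, -0.001]
force: [4.7, -3.2, -3.2]
finger_gap: 0.272
```

drive_tool --deltas '[0,0.5,0,-1.8,0.03,1.2,0,-4.3,0.1,1.85,0,-6.7,0.2,2.6,0,-9.4,0.33,3.3,0,-12,0.46,3.9,0,-14.1,0.61,4.4,0,-16,0.76,4.9,0,-17.8,0.88,5.3,0,-19.2,0.97,5.65,0,-20.3,0.97,5.65,0,-20.3]'

```text
t: 26.95
tcp_pos: [0.5563, -0.1958, 0.0716]
tool_rot: [0.985, 0.169, 0.01, 0.0]
force: [7.1, 2.5, -1.2]
finger_gap: 0.27
```

```bash
python3 th.py; python3 w.py l | grep -E "padtop|slide|voltop"
```

```text
lever 0.013 r 0.1584 F [ 7.1  2.5 -1.2] t 26.95
top voltop 733 u [-68.4   3.9  71.5] v [ 1.9 19.5 38.1] z 122.2 rect [ 0.5 20.1] [ 38.6 148.2] 89.9
top padtop 68 u [-46.3  -6.   44.1] v [-7.9 -4.8 -2. ] z 60.3 rect [-0.2 -5.1] [ 6.2 94.4] 89.8
top slide 290 u [-48.    1.1  48.5] v [-44.6 -32.7 -20.9] z 60.5 rect [  0.5 -32.8] [24.7 99.6] 89.8
scene voltop 805 u [-72.    4.8  72.4] v [ 0.4 16.1 36.8] z 122.4 rect [-1.4 19.4] [ 40.  153.1] 89.2
scene padtop 173 u [-46.8   3.1  48.7] v [-10.3  -5.3   1.2] z 60.4 rect [ 0.3 -4.4] [12.5 99.6] 89.4
scene slide 337 u [-47.5   1.4  48.5] v [-45.1 -33.4 -20.6] z 60.6 rect [  0.2 -32.8] [100.2  25.6] 0.3
```

View pics/l_scene.png

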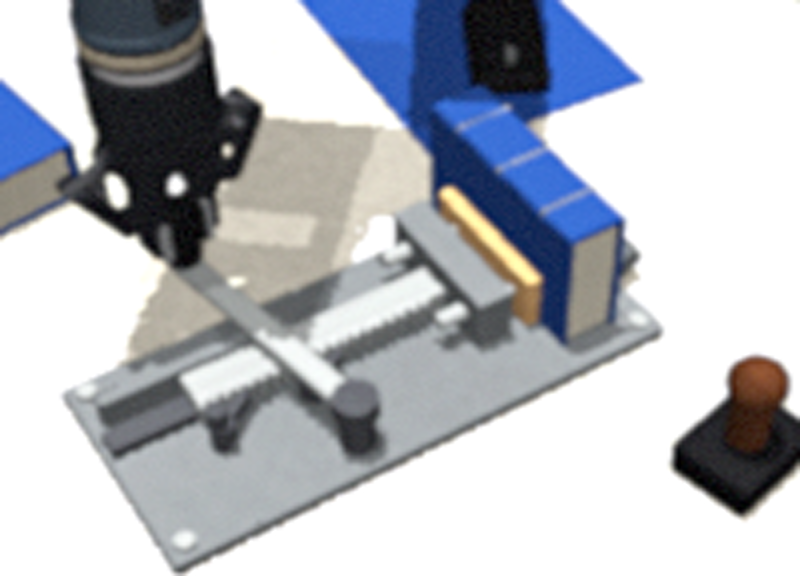

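drive_tool --deltas '[0,0,0,0,0,0,0,0,0,0,0,0,0,0,0,0,0,0,0,0,0,0,0,0]' --hand 6.5

```text
t: 27.65
tcp_pos: [0.556, -0.1956, 0.0716]
tool_rot: [0.986, 0.169, 0.01, 0.0]
force: [0.5, 1.0, 0.5]
finger_gap: 0.763
```

drive_tool --deltas '[0,0,-1,0,0,0,-3,0,0,0,-6,0,0,0,-9,0,0,0,-13,0,-1,4,-13,0,-2,8,-13,0,-3,12,-13,0,-3,12,-13,0,-3,12,-13,0]'

```text
t: 28.65
tcp_pos: [0.5648, -0.3198, 0.2017]
tool_rot: [0.986, 0.168, 0.01, -0.0]
force: [-0.3, 0.7, 0.5]
finger_gap: 0.762
```

```bash
python3 th.py; python3 w.py m ; python3 -c "
from h import *
snap('scene','end_s.png');snap('top','end_t.png')"
```

```text
lever -0.545 r 0.2262 F [-0.3  0.7  0.5] t 28.65
top voltop 755 u [-70.8  -2.   71.4] v [ 2.  20.3 38.3] z 122.3 rect [ 0.7 20.3] [ 38.7 149.1] 89.8
top volback few
top padtop 69 u [-45.2  -0.1  45.8] v [-7.9 -4.6 -2. ] z 60.5 rect [-0.4 -4.8] [ 6.3 94.4] 89.9
top padface few
top slide 290 u [-48.1  -0.7  47.8] v [-44.6 -32.4 -20.9] z 60.5 rect [  0.3 -32.8] [24.8 99.2] 89.8
top fixed 195 u [-48.   -3.2  46.9] v [43.3 51.5 59.4] z 60.7 rect [ 0.  51.3] [17.3 98.4] 89.7
top knob 63 u [-96.2 -85.5 -75.7] v [-182.5 -171.5 -161.9] z 111.9 rect [ -85.4 -171.8] [22.2 21.4] 46.5
scene voltop 804 u [-71.3   4.3  72.8] v [ 0.1 15.9 36.9] z 122.5 rect [-1.4 18.8] [ 41.2 151.5] 89.1
scene volback 425 u [-67.   -1.9  67.6] v [-596.2    0.8    2.3] z 90.6 rect [ -66.2 -304.3] [656.  136.2] 77.7
scene padtop 166 u [-46.3   2.3  48. ] v [-10.7  -5.4   1.2] z 60.6 rect [ 0.3 -5. ] [13.  99.7] 89.5
scene padface 69 u [-44.    5.7  44.3] v [-10.2  -8.9  -7.3] z 45.9 rect [-0.1 -8.8] [ 3.4 89.1] 89.6
scene slide 338 u [-48.8   2.2  48.5] v [-44.9 -33.5 -20.5] z 60.6 rect [ -1.1 -32.7] [ 34.6 102.5] 83.8
scene fixed few
scene knob 87 u [-94.8 -82.1 -74.9] v [-182.6 -173.1 -161.2] z 111.3 rect [ -84.9 -172.2] [21.8 21.9] 50.0
```

View pics/end_s.png

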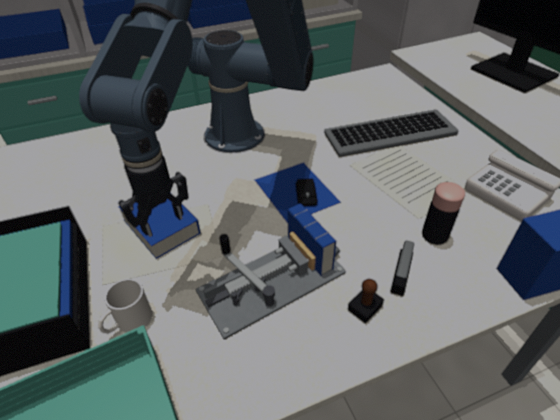

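View pics/end_t.png

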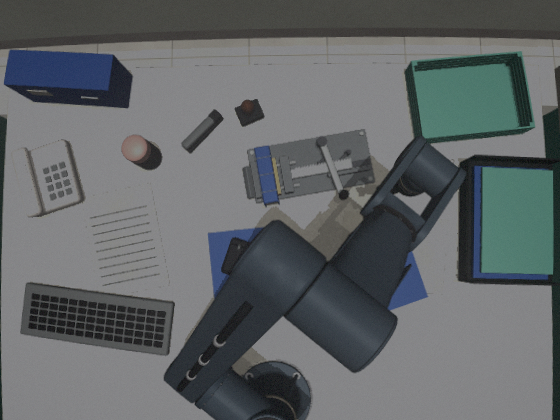

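```bash
python3 -c "
from station import manip
print(manip.sense()['qd'].round(3)); print(manip.sign_off())"
```

```text
[ 0.001 -0.001 -0.003 -0.001 -0.004 -0.001]
the job is handed in; nothing more can be done
None
```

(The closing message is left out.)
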